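# Set out the doses and zero the grinder

### The job

Set up the grinder station for the next brew: free the dose case's snap-fit cover by pressing its two side tabs together, lift it off and set it down right way up on the counter beside it, then stand every dose tin from the case upright on the bar mat and snap the cover back on the empty case so that both tabs spring out. Last of all, with the case closed, zero the grinder: turn its dial clockwise to the stop, then back it off exactly five clicks and let go. Leave the tamper, the milk pitcher and the dosing cup as they are.

Things in the scene. Friction and masses are not known exactly. Their poses are not given: they have to be found in the camera images.
- case: Base of the dose case, fixed: flat black plate 222 (x) x 80 (y) x 5 mm. Four tin pockets in a row along its x axis at x = -75, -25, 25, 75 mm, floor 5 mm above the counter, inside 45 mm wide. Walls round the row and between the pockets, top 22 mm above the counter, outer faces at y = +-25.5 and x = +-100 mm; a tin stands out 23 mm above them. Origin: centre of the underside.
- keeper_l (a point): Top of the case's +y keeper: a small fixed bridge at the middle of the long side, 34 mm long (x), 5 mm thick (inner face 31 mm from the case's middle line), top 21.5 mm above the counter. A hook of the cover catches under it. Keep fingertips above it.
- keeper_r (a point): Top of the same keeper on the case's -y side.
- cover: Loose cover of the case, smoky plastic, 210 (x) x 58 (y) x 47 mm high, open below, about 0.13 kg, with black side tabs at the middle of its long sides. Origin: centre of its lower edge. On the case its axes lie along the case's and its origin is 5 mm above the case's, with about 1.5 mm play. To close it, lower it squeezed and let go, or push it straight down (about 15 N) until both hooks snap in.
- cover_grip (a point): Midpoint between the two tabs, 38 mm above the cover's lower edge. Each tab is a plate 22 mm long (x), 4 mm thick, 2 to 45 mm above the lower edge, in a 42 mm wide recess. Outer faces 61 mm apart (along y) free, 51 mm fully pressed. At its foot a hook points 4 mm outwards, under the keeper. Squeezing both frees the cover; lift and carry it by the squeezed tabs.
- tab_l (a joint): Side tab of the cover on its +y side: 0 m = sprung out (latched), up to 0.005 m = pressed in towards the middle; the hook is clear of the keeper from about 0.004 m (0.005 at worst). Spring 1.6 N at rest, 3.6 N fully pressed.
- tab_r (a joint): The same tab on the cover's -y side.
- mat: Black rubber bar mat, fixed, 240 (x) x 160 (y) x 4 mm thick. Origin: centre of its underside.
- tin1: Dose tin: squat round aluminium tin with a screw lid, diameter 42 mm, 40 mm tall, about 45 g, upright in one of the case's pockets under the cover at the start (which pocket varies); two to four tins are there, None if absent. Origin: centre of its underside, z up.
- tin2: Dose tin: squat round aluminium tin with a screw lid, diameter 42 mm, 40 mm tall, about 45 g, upright in one of the case's pockets under the cover at the start (which pocket varies); two to four tins are there, None if absent. Origin: centre of its underside, z up.
- tin3: Dose tin: squat round aluminium tin with a screw lid, diameter 42 mm, 40 mm tall, about 45 g, upright in one of the case's pockets under the cover at the start (which pocket varies); two to four tins are there, None if absent. Origin: centre of its underside, z up.
- tin4: Dose tin: squat round aluminium tin with a screw lid, diameter 42 mm, 40 mm tall, about 45 g, upright in one of the case's pockets under the cover at the start (which pocket varies); two to four tins are there, None if absent. Origin: centre of its underside, z up.
- grinder: Coffee grinder, fixed, white housing with its spout towards the robot (its -x), 250 (x) x 130 (y) mm, flat deck 190 mm above the counter; a round bean hopper 97 mm across rises to 62 mm above the deck, centred at x = +72 mm. Origin: centre of the underside.
- dial (a joint): Grind dial on the grinder's deck, upright axis. Angle in rad from the fine stop: 0 = against the stop, growing anticlockwise seen from above, to 5.24. One sprung click every 0.262 rad (15 degrees), the stop is on a click; five clicks back is 1.31. A click takes about 0.06 N m. The white line on its top points to the grinder's -x (the long tick of the scale) at the stop.
- dial_top (a point): Centre of the dial's top face, 220 mm above the counter. The dial is a round black fluted knob, diameter 48 mm; grip it by its rim, which reaches from 6 to 30 mm above the deck.
- tamper: Bystander: steel tamper standing on its 58 mm base, 83 mm tall. Origin: centre of the underside.
- pitcher: Bystander: steel milk pitcher, 86 mm wide, 98 mm tall. Origin: centre of the underside.
- cup: Bystander: open steel dosing cup, 58 mm wide, 58 mm tall. Origin: centre of the underside.
There are look-alikes about, which are no part of the job. Several things have the shape of the case; the one meant has the colours described above.

How it is judged:
By the outcome, as a careful person would: the job done as asked, in the order asked, and still so for the second after the job is handed in, with the robot touching nothing.
Of tin1, tin2, tin3, tin4 only 2 to 4 are there at a start; the rules pass over those that are not, and their reading is None.
At some moment in a run one of tin1, tin2, tin3, tin4 may be knocked a few centimetres aside while the robot is not near it.
It also fails if it takes over 210 s, if anything falls off the work surface, if the arm or the gripper's body presses on something with over 40 N, if the wrist force passes 120 N, or if a joint passes its speed limit or range.

### The arm

A 6-joint arm with a two-finger parallel gripper is mounted at the origin on the work surface. World frame = base frame: x ahead of the robot, y to its left, z up, the work surface at z = 0. Lengths are in m, angles in rad, forces in N, time in s.
With the tool pointing down it reaches from about 0.35 to 1 m from the base axis. Payload 7.1 kg.
Tool frame: the origin (TCP) lies between the finger pads; the fingertips stand 22 mm ahead of it and the grasp point (between the pads) lies 3 mm ahead of it; z points along the fingers, y is the line along which they close (so a half turn about z gives the same grasp; the last joint's range is limited). The gripper opens to 85 mm and grips with 20 to 120 N. Pads are 22 mm wide; open, the fingers measure 114 mm over their backs; the gripper's body (76 mm by 85 mm) begins 54 mm behind the grasp point. The pads swing forward as they close: fully open they stand 13 mm farther back than shut.
Start: joints at [-1.22, 0.423, 1.63, -0, 1.089, -0.019], TCP at [0.226, -0.583, 0.253] pointing down, gripper open.
Joint ranges: [-3, 3], [-0.9, 2.11], [0.09, 2.58], [-1.31, 4.45], [0.11, 2.69], [-2.54, 2.54]. Speed limits (rad/s): [2.39, 2.39, 3.01, 3.14, 3.14, 3.14].

### API

Orientations are given as a rotation vector (axis times angle).
In Python, from rig import manip gives the robot as it stands. The module is installed in compiled form; this text tells all that it offers. Calls block until the motion is done:
- manip.move_to(position, orientation): joint-space move of the TCP to a pose.
- manip.servo_line(position, orientation=None, rate=0.15): straight line of the TCP; orientation=None keeps the orientation; rate is the mean speed in m/s.
- manip.set_joints(angles): joint-space move.
- manip.command_gripper(opening, f_grip=None): finger opening in m; f_grip is the grip in N (None keeps the last); returns when the fingers have stopped.
- manip.hold(seconds).
- manip.solve_ik(position, orientation): joint angles nearest the present ones, or None.
- manip.camera(name): name is "side" or "top" or "wrist"; returns a dict with "image" (480x640x3 uint8, red, green, blue), "fx", "fy", "cx", "cy" (pixels), "cam_to_world" (4x4, takes a point from camera to world coordinates); the wrist camera has in their place "mount" (4x4, takes a point from camera to tool coordinates, whose origin is the TCP and whose axes are the flange's). Camera axes: x right, y down, z forward; pixel columns grow to the right and rows downward; lengths in m; the calibration is good to about 2 mm. A picture is of the moment at which its call begins: read the wrist's pose just before it. There is no depth.
A pose or a line that the arm cannot do raises manip.IKError and nothing moves.
- manip.sign_off(): hands the job in; it is judged then, once.
Readings, each from a call of its own:
- manip.get_time(): time.
- manip.get_joint_positions(): joint angles.
- manip.get_joint_vel(): joint speeds.
- manip.get_tau(): joint torques, N m.
- manip.get_position(): TCP position.
- manip.get_ee_rot(): TCP orientation.
- manip.get_contact_force(): force on the tool from outside, world axes, zero at the start.
- manip.get_torque(): the same for the moment, N m.
- manip.get_width(): finger opening in m.
- manip.get_grip_force(): force on a finger pad.
Only numpy, scipy, OpenCV 4.12 (cv2) and the standard library are available. Lean on these libraries where they do the work, as an engineer would, in place of code of your own. Each camera call takes 0.05 s, during which the arm holds its last target. There are 200 camera calls.

## Working session

There is one attempt and no reset: what is moved stays moved. The work goes in short steps, each a Python script; the robot and the scene stay as the last script left them, time stands still between calls to the robot, and variables do not carry over. Pictures are saved under pics/ and viewed, at most 16 in all, crops included, and the job is handed in when it is done.

```bash
mkdir -p pics; ls
python3 - <<'E'
from rig import manip
import cv2, numpy as np
for n in ("top","side"):
    c=manip.camera(n); cv2.imwrite(f"pics/{n}0.png",c["image"][:,:,::-1])
    print(n,c["fx"],c["fy"],c["cx"],c["cy"]); print(np.round(c["cam_to_world"],4).tolist())
c=manip.camera("wrist"); print(c["fx"],np.round(c["mount"],4).tolist())
print(manip.get_position(),manip.get_ee_rot(),manip.get_time(),manip.get_width())
E
```

```text
pics
top 521.546095335233 521.546095335233 315.5017211963747 239.26916748240583
[[-0.0227, -0.9814, 0.1904, 0.3171], [-0.9997, 0.0243, 0.0059, 0.0923], [-0.0104, -0.1903, -0.9817, 1.6651], [0.0, 0.0, 0.0, 1.0]]
side 455.2243972646004 455.2243972646004 321.45422285023335 236.1817501274156
[[0.9619, -0.2177, 0.1651, 0.4138], [-0.2726, -0.7223, 0.6356, -0.5945], [-0.0191, -0.6564, -0.7541, 0.9346], [0.0, 0.0, 0.0, 1.0]]
343.74437003600445 [[0.0003, -0.952, -0.306, 0.0792], [1.0, 0.0003, 0.0002, 0.0007], [-0.0001, -0.306, 0.952, -0.1203], [0.0, 0.0, 0.0, 1.0]]
[ 0.22577287 -0.58237728  0.25271874] [-3.08690311e+00 -5.77357068e-01  3.32780191e-04] 0.15 0.08539561475824374
```

View pics/top0.png

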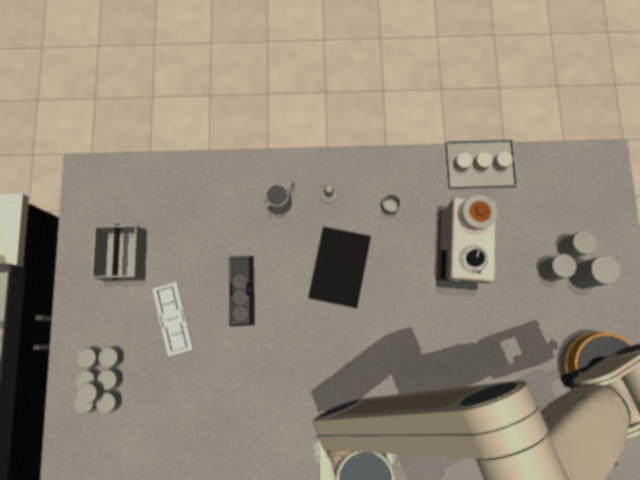

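View pics/side0.png

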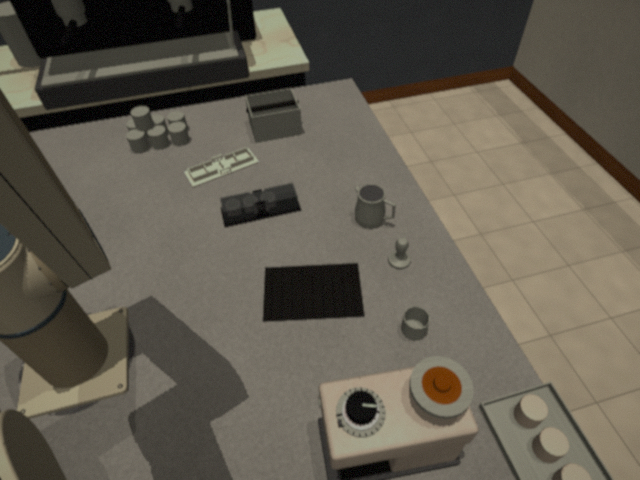

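Top view: black case with smoky cover at (240,290) with about 2 or 3 tins visible. Look-alikes: the white frame at (172,318), the grey tray with white tins at (480,165) and the loose tins at (97,380) and (585,260). The mat is at (340,267), the grinder at (472,240) with its dial at (474,259), the pitcher at (278,197), the tamper at (329,193) and the cup at (390,204). I choose (240,290), and will check it with a close wrist view.

```bash
cat > h.py <<'E'
from rig import manip
import cv2, numpy as np
from scipy.spatial.transform import Rotation as R
def shot(name, save=None):
    if name=="wrist":
        T=np.eye(4); T[:3,3]=manip.get_position(); T[:3,:3]=R.from_rotvec(manip.get_ee_rot()).as_matrix()
    c=manip.camera(name); c["T"]=T@c["mount"] if name=="wrist" else np.array(c["cam_to_world"])
    if save: cv2.imwrite(f"pics/{save}.png",c["image"][:,:,::-1])
    return c
def ray(c,uv):
    d=np.array([(uv[0]-c["cx"])/c["fx"],(uv[1]-c["cy"])/c["fy"],1.]); return c["T"][:3,3], c["T"][:3,:3]@d
def onz(c,uv,z):
    o,d=ray(c,uv); return (o+d*(z-o[2])/d[2])
def proj(c,p):
    q=np.linalg.inv(c["T"])@np.r_[p,1]; return np.array([c["fx"]*q[0]/q[2]+c["cx"],c["fy"]*q[1]/q[2]+c["cy"]])
def down(yaw):   # tool z down, tool y axis (closing line) at angle yaw+90deg from world x
    return R.from_matrix(np.array([[np.cos(yaw),np.sin(yaw),0],[np.sin(yaw),-np.cos(yaw),0],[0,0,-1]]).astype(float)).as_rotvec()
def contours(mask,amin):
    cs,_=cv2.findContours(mask.astype(np.uint8),cv2.RETR_EXTERNAL,cv2.CHAIN_APPROX_NONE)
    return [c for c in cs if cv2.contourArea(c)>amin]
E
python3 - <<'E'
from h import *
c=shot("top"); g=c["image"].max(2)
for th in (25,55,70):
  for k in contours(g<th,400):
    (u,v),wh,a=cv2.minAreaRect(k)
    if 120<v<340 and 80<u<560:
        b=cv2.boxPoints(((u,v),wh,a)); P=np.array([onz(c,q,0.004)[:2] for q in b])
        print(th,np.round([u,v,*wh,a]),P.mean(0).round(3),np.linalg.norm(P[1]-P[0]).round(3),np.linalg.norm(P[2]-P[1]).round(3), np.degrees(np.arctan2(*(P[1]-P[0])[::-1])).round(1))
print("case",onz(c,(240,290),.03),"dial",onz(c,(474,259),.22),"white",onz(c,(172,318),.01),"pit",onz(c,(278,200),.05),"base",proj(c,[0,0,0]))
s=shot("side"); print(proj(s,onz(c,(240,290),.03)), proj(s,onz(c,(474,259),.22)))
E
```

```text
55 [339. 267.  48.  72.  11.] [0.548 0.028] 0.232 0.156 -12.5
70 [100. 252.  11.  45.   5.] [0.616 0.8  ] 0.149 0.037 -1.8
70 [339. 267.  48.  72.  11.] [0.548 0.028] 0.235 0.157 -12.5
70 [440. 247.  73.  15.  85.] [ 0.606 -0.3  ] 0.048 0.24 -85.9
case [0.47798471 0.34278908 0.03      ] dial [ 0.53038049 -0.34029507  0.22      ] white [0.3968284  0.55987791 0.01      ] pit [0.76150751 0.21923425 0.05      ] base [354.22113975 446.66060224]
[259.12333723 201.8637316 ] [357.21072943 400.67858024]
```

Run:
```python
from h import *
print(R.from_rotvec(manip.get_ee_rot()).as_matrix().round(2).tolist())
p=manip.get_position()
manip.servo_line([p[0],p[1],0.42],rate=0.25)
manip.move_to([0.478,0.343,0.42],down(0.0))
manip.servo_line([0.478,0.343,0.22],rate=0.25)
print(manip.get_joint_positions(),manip.get_time())
shot("wrist","w1"); np.save("w1T.npy",0)
```

```text
[[0.93, 0.36, -0.0], [0.36, -0.93, 0.0], [0.0, -0.0, -1.0]]
[ 6.02015258e-01  4.08958148e-01  1.73726960e+00 -3.48557851e-05
  9.93425317e-01  2.17298711e+00] 5.3667
```

View pics/w1.png

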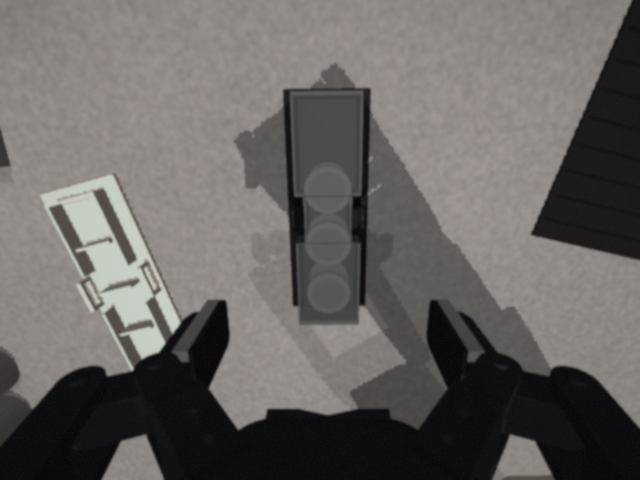

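The wrist view shows the black case with the smoky cover over three tins at (327,188), (327,243) and (328,292). The far pocket at row 140 is empty, and the black tabs are at (299,215) and (359,215). The white open look-alike is at (120,270). The choice is confirmed, and next I measure the plate edges and the tabs.

Run:
```python
from h import *
c=shot("wrist"); g=c["image"].max(2).astype(int)
print(g[150,275:382].tolist()); print(g[215,285:372].tolist()); print(g[80:96,328].tolist()); print(g[80:100,288].tolist(),g[296:316,298].tolist())
def edge(rows,cols):  # outermost dark column each row
    out=[]
    for r in rows:
        k=[u for u in cols if g[r,u]<40]
        if k: out.append((k[0],r))
    return np.array(out)
L=edge(range(100,196,4),range(270,320)); Rr=edge(range(100,196,4),range(385,340,-1))
for n,e in(("L",L),("R",Rr)):
    P=np.array([onz(c,q,0.005)[:2] for q in e]); f=np.polyfit(P[:,0],P[:,1],1); print(n,f,np.polyval(f,[.42,.478,.54]),np.std(P[:,1]-np.polyval(f,P[:,0])),P[[0,-1]])
print(onz(c,(288,89),.005),onz(c,(298,305),.005))
for q in((294,215),(306,215),(352,215),(365,215)): print(onz(c,q,.05))
m=np.zeros_like(g,bool); m[190:240,285:372]=g[190:240,285:372]<28
for k in contours(m,20): print(cv2.boundingRect(k))
```

```text
[92, 94, 95, 94, 94, 92, 91, 90, 90, 88, 77, 52, 29, 19, 20, 22, 34, 59, 80, 83, 75, 68, 66, 68, 71, 74, 75, 74, 73, 76, 75, 76, 75, 75, 75, 76, 75, 76, 77, 76, 76, 76, 76, 76, 76, 76, 76, 77, 77, 76, 75, 76, 76, 77, 76, 78, 76, 78, 76, 76, 76, 77, 76, 77, 76, 77, 76, 77, 77, 77, 76, 77, 77, 76, 77, 77, 77, 76, 76, 76, 74, 69, 66, 67, 74, 84, 84, 64, 39, 23, 20, 18, 19, 35, 63, 85, 93, 95, 98, 98, 98, 98, 97, 98, 99, 99, 100]
[142, 130, 117, 92, 57, 28, 22, 27, 30, 23, 18, 16, 12, 15, 18, 16, 16, 20, 32, 55, 74, 77, 69, 68, 69, 72, 74, 74, 74, 73, 75, 76, 78, 81, 84, 87, 90, 92, 92, 93, 94, 95, 94, 94, 93, 93, 93, 93, 92, 92, 91, 89, 86, 82, 79, 76, 75, 75, 75, 75, 74, 72, 69, 69, 74, 79, 70, 52, 38, 35, 33, 34, 31, 30, 29, 30, 33, 43, 52, 41, 23, 28, 56, 83, 95, 98, 98]
[91, 92, 91, 93, 93, 91, 91, 87, 72, 53, 49, 68, 87, 92, 89, 82]
[143, 144, 145, 146, 149, 150, 149, 146, 128, 96, 59, 38, 36, 37, 35, 37, 37, 36, 37, 36] [59, 59, 56, 55, 55, 55, 53, 51, 52, 60, 81, 98, 107, 111, 114, 114, 114, 113, 117, 120]
L [0.00593732 0.37914947] [0.38164314 0.3819875  0.38235562] 0.0004158575502396695 [[0.58111264 0.38157965]
 [0.49628509 0.38171532]]
R [0.01479171 0.29760251] [0.30381503 0.30467295 0.30559003] 0.00031614918695350915 [[0.58111799 0.30662212]
 [0.49632652 0.30555654]]
[0.59040221 0.37942717 0.005     ] [0.3709302  0.37606752 0.005     ]
[0.48424579 0.37284542 0.05      ]
[0.48425288 0.36234223 0.05      ]
[0.48428003 0.32209316 0.05      ]
[0.4842877  0.31072219 0.05      ]
(353, 205, 14, 35)
(353, 198, 10, 13)
(289, 190, 15, 50)
```

Case centre is (0.481, 0.3435) with yaw about 0.01. The plate measures 0.221 × 0.078 and the tabs are 62 mm apart, which matches the given sizes. Next I squeeze the tabs and lift.

```bash
python3 - <<'E'
from h import *
o=down(0.01); x,y=0.481,0.343
manip.servo_line([x,y,0.12],o,rate=0.2)
manip.servo_line([x,y,0.046],o,rate=0.08)
print(manip.get_contact_force())
manip.command_gripper(0.045,30); manip.hold(0.3)
print("w",manip.get_width(),manip.get_grip_force(),manip.get_contact_force())
manip.servo_line([x,y,0.056],o,rate=0.04)
print("w",manip.get_width(),manip.get_contact_force())
manip.servo_line([x,y,0.13],o,rate=0.1)
print("w",manip.get_width(),manip.get_contact_force(),manip.get_time())
shot("side","s1");shot("wrist","w2")
E
python3 -c "
import cv2,numpy as np
a=cv2.imread('pics/s1.png')[120:300,150:400];b=cv2.imread('pics/w2.png')
cv2.imwrite('pics/m1.png',np.hstack([cv2.resize(a,(417,300)),cv2.resize(b,(383,300))]))"
```

```text
[0.83072327 0.74285833 0.23227973]
w 0.04870722824099916 29.777458012104034 [-2.30953757 -0.5864557  10.22703968]
w 0.048495532232317805 [-0.17498874  0.20033606 -0.38455201]
w 0.04851920048822193 [-0.29235233  0.95994324 -2.13451503] 9.25
```

View pics/m1.png

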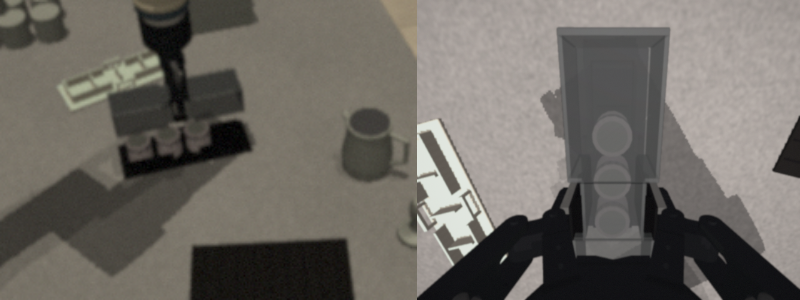

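The cover is lifted off and hangs in the gripper (s1 crop around (175,95)). The three tins remain in the case, with the far pocket empty. Next I set the cover down between the case and the mat.

Run:
```python
from h import *
o=down(0.01); x,y=0.481,0.215
manip.servo_line([x,y,0.13],o,rate=0.15)
manip.servo_line([x,y,0.047],o,rate=0.1)
f0=manip.get_contact_force()[2]; z=0.047
while z>0.036:
    z-=0.001; manip.servo_line([x,y,z],o,rate=0.03)
    f=manip.get_contact_force()[2]
    if f-f0>3: break
print("z",z,f0,f,manip.get_position())
manip.command_gripper(0.085,30); manip.hold(0.2)
print(manip.get_contact_force())
manip.servo_line([x,y,0.16],o,rate=0.15)
# look at tins from over the case
manip.servo_line([0.43,0.343,0.20],o,rate=0.3)
print(manip.get_time()); shot("wrist","w3")
```

```text
z 0.041999999999999996 -0.9441452037212258 6.590898928157677 [0.48108887 0.21502852 0.04260164]
[ 0.16422861  0.82717823 -0.34543253]
14.8
```

View pics/w3.png

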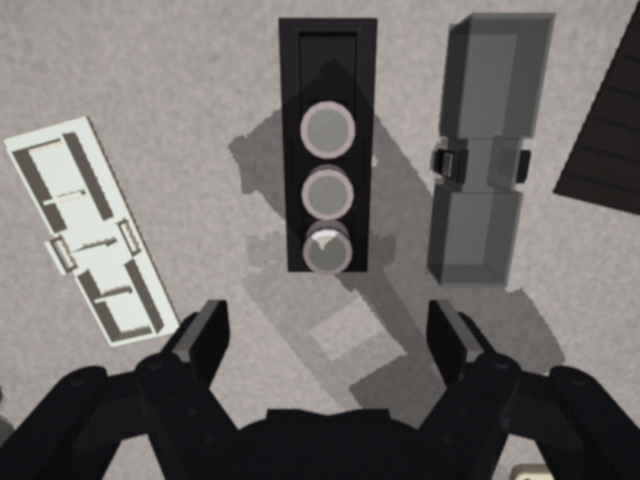

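The cover stands right way up at (490,150) with both tabs out. The tins are at (327,130), (327,194) and (328,252), in the three near pockets. Next I measure them and move them to the mat.

Run:
```python
from h import *
c=shot("wrist"); im=c["image"]; g=cv2.cvtColor(im,cv2.COLOR_RGB2GRAY)
for q in((327,130),(327,194),(328,252)): print(onz(c,q,.045))
gi=g.astype(int)
def sub(line,th=57):
    i=np.argmax(line<th); return i-1+(line[i-1]-th)/(line[i-1]-line[i])
P=[];Q=[]
for r in range(30,260,6):
    P.append(onz(c,(268+sub(gi[r,268:310]),r),.005)[:2]); Q.append(onz(c,(388-sub(gi[r,388:340:-1]),r),.005)[:2])
P=np.array(P);Q=np.array(Q)
fs=[]
for e in(P,Q):
    f=np.polyfit(e[:,0],e[:,1],1); k=abs(e[:,1]-np.polyval(f,e[:,0]))<.0015; f=np.polyfit(e[k,0],e[k,1],1); fs.append(f); print(k.sum(),f,np.polyval(f,.481))
for u in(288,294,362,370): print(onz(c,(u,8+sub(gi[8:40,u])),.005)[0])
for u in(293,296,360): print(onz(c,(u,285-sub(gi[285:255:-1,u])),.005)[0])
```

```text
[0.50533132 0.34282322 0.045     ]
[0.45603435 0.3423271  0.045     ]
[0.40616034 0.34097445 0.045     ]
39 [0.00913816 0.37793295] 0.3823284017213717
39 [0.01462631 0.29716175] 0.30419701095743956
0.5893587777542355
0.5893782895054771
0.5897950257655232
0.5898228450699821
0.3706012965748301
0.3706579268207613
0.3701457715706352
```

```bash
cat > tins.py <<'E'
from h import *
def pick_place(p,yaw,zg,q,yq,zq):
    o=down(yaw); oq=down(yq)
    manip.command_gripper(0.066)
    manip.servo_line([*p,0.11],o,rate=0.25)
    manip.servo_line([*p,zg],o,rate=0.1)
    manip.command_gripper(0.036,25); manip.hold(0.1)
    w=manip.get_width()
    manip.servo_line([*p,0.13],o,rate=0.15)
    w2=manip.get_width()
    manip.servo_line([*q,0.13],oq,rate=0.25)
    manip.servo_line([*q,zq+0.006],oq,rate=0.12)
    manip.servo_line([*q,zq],oq,rate=0.03)
    f=manip.get_contact_force()
    manip.command_gripper(0.066); manip.hold(0.1)
    manip.servo_line([*q,0.12],oq,rate=0.15)
    print("pp",np.round([w,w2],4),f.round(1),manip.get_time())
m=np.array([.548,.028]); my=np.radians(-12.5); ax=np.array([np.cos(my),np.sin(my)])
E
python3 - <<'E'
from tins import *
manip.command_gripper(0.066,25)
manip.servo_line([.5,.343,.16],rate=.3)
for p,s in (((.505,.3432),.062),((.4555,.3427),0.),((.4055,.3418),-.062)):
    pick_place(p,.012,.046,m+s*ax,my,.0455)
manip.servo_line([*(m-[.07,0]),.25],down(0),rate=.3)
shot("wrist","w4"); shot("top","t4"); print(manip.get_time())
E
```

```text
pp [0.041  0.0412] [0.5 0.5 1.4] 21.95
pp [0.0411 0.0411] [1.  0.2 0.9] 29.4333
pp [0.041  0.0408] [ 1.6 -0.1  1.6] 36.775
37.4583
```

View pics/w4.png

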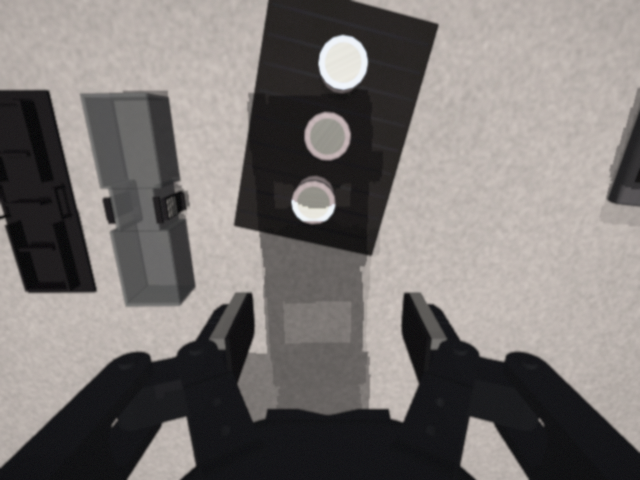

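All three tins stand upright on the mat at (343,62), (327,136) and (313,202). The case pockets are empty and the cover is undisturbed. Next I regrip the cover and close the case.

```bash
python3 - <<'E'
from h import *
o=down(0.01); x,y=0.481,0.215
manip.command_gripper(0.085)
manip.servo_line([x,y,0.16],o,rate=0.3)
manip.servo_line([x,y,0.0426],o,rate=0.1)
manip.command_gripper(0.045,30); manip.hold(0.2)
print("w",manip.get_width())
manip.servo_line([x,y,0.13],o,rate=0.12)
c=shot("wrist","w5"); print("w",manip.get_width())
Y=.343
manip.servo_line([x,Y,0.13],o,rate=0.15)
manip.servo_line([x,Y,0.058],o,rate=0.1)
f0=manip.get_contact_force(); z=0.058; print(f0)
while z>0.042:
    z-=0.001; manip.servo_line([x,Y,z],o,rate=0.03)
    f=manip.get_contact_force(); 
    if f[2]-f0[2]>4: break
print("z",z,f-f0,manip.get_position(),manip.get_time())
shot("wrist","w6");shot("side","s6")
E
python3 -c "
import cv2,numpy as np
a=cv2.imread('pics/s6.png')[120:270,180:380];b=cv2.imread('pics/w6.png')
cv2.imwrite('pics/m2.png',np.hstack([cv2.resize(a,(400,300)),cv2.resize(b,(400,300))]))"
```

```text
w 0.04896107482235804
w 0.047884646666695896
[ 0.60645793 -0.24654214 -1.37862966]
z 0.047999999999999994 [-3.3511982  -1.58443302 11.55878352] [0.48120616 0.34308912 0.04904273] 45.9083
```

View pics/m2.png

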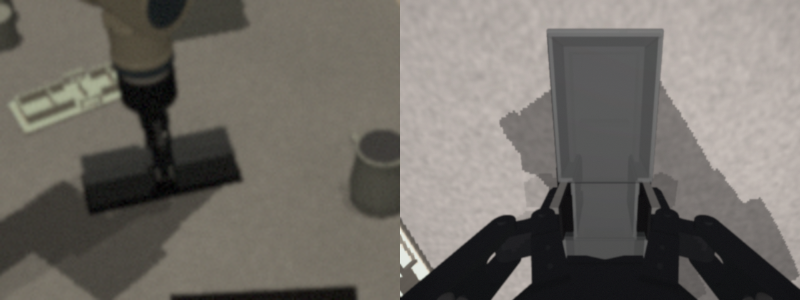

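The cover is on the case, with contact at about 1 mm above the expected height. I press slightly, release and look.

Run:
```python
from h import *
o=down(0.01); x,Y=.481,.343; z=.048
while z>.0455:
    z-=.0005; manip.servo_line([x,Y,z],o,rate=.03); f=manip.get_contact_force()
    print(round(z,4),manip.get_position()[2].round(4),f.round(1))
    if f[2]>20: break
manip.command_gripper(0.085); manip.hold(.3)
print(manip.get_contact_force())
manip.servo_line([x,Y,0.22],o,rate=.15)
c=shot("wrist","w7")
cv2.imwrite("pics/w7c.png",cv2.resize(c["image"][70:330,250:410,::-1],None,fx=2.3,fy=2.3,interpolation=cv2.INTER_CUBIC))
print(manip.get_time())
```

```text
0.0475 0.049 [-3.5 -2.1 14.4]
0.047 0.0489 [-4.6 -3.7 20.2]
[ 0.36411036 -0.46240087  0.56097714]
48.6167
```

View pics/w7c.png

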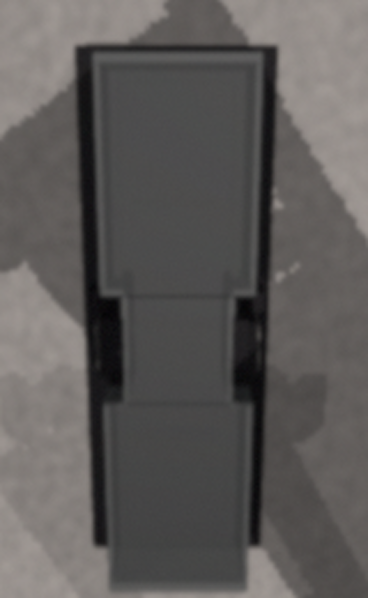

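Seen from above the cover is aligned with the plate, with the dark tabs at (110,335) and (247,335). To be sure it is fully down and latched, I push gently on its top with closed fingers and read the heights. I then compare it with the starting picture from the same pose.

Run:
```python
from h import *
o=down(0.01); Y=.343
manip.command_gripper(0.0,20)
def probe(x,y,F):
    manip.servo_line([x,y,.085],o,rate=.2); f0=manip.get_contact_force()[2]; z=.080
    manip.servo_line([x,y,z],o,rate=.1); first=None
    while z>.066:
        z-=.0005; manip.servo_line([x,y,z],o,rate=.02); f=manip.get_contact_force()[2]-f0
        if f>1.5 and first is None: first=manip.get_position()[2]
        if f>F: break
    print(x,y,"first",first,"end",manip.get_position()[2],f)
    manip.servo_line([x,y,.085],o,rate=.15)
probe(.481,Y,18)
probe(.411,Y-.001,5); probe(.551,Y+.001,5)
manip.command_gripper(0.085)
manip.servo_line([.478,.343,.22],down(0.),rate=.2); manip.hold(.2)
c=shot("wrist","w8"); print(manip.get_time())
a=cv2.imread("pics/w1.png");b=cv2.imread("pics/w8.png")
cv2.imwrite("pics/cmp.png",np.hstack([cv2.resize(i[75:335,270:390],None,fx=2.3,fy=2.3,interpolation=cv2.INTER_CUBIC) for i in(a,b)]))
for i in(a,b):
    g=i.max(2).astype(int); print(g[208,285:372].tolist())
```

```text
0.481 0.343 first 0.07412209635878379 end 0.07401325183080379 20.074755358289334
0.411 0.342 first 0.07410413502545321 end 0.07403491841585921 7.731005886500866
0.551 0.34400000000000003 first 0.07407720687868537 end 0.07407720687868537 5.798244341744786
65.5083
[96, 94, 83, 61, 34, 19, 19, 22, 18, 15, 14, 15, 14, 15, 18, 15, 16, 23, 46, 75, 83, 74, 68, 69, 72, 75, 79, 85, 91, 97, 101, 103, 102, 101, 101, 101, 99, 99, 99, 99, 98, 99, 98, 99, 98, 98, 99, 99, 100, 102, 101, 101, 101, 101, 102, 100, 97, 90, 83, 77, 74, 70, 69, 69, 77, 78, 62, 39, 24, 20, 20, 20, 20, 22, 23, 23, 29, 32, 29, 22, 17, 28, 57, 82, 94, 95, 96]
[90, 70, 44, 23, 19, 22, 27, 21, 17, 13, 15, 15, 14, 19, 17, 19, 21, 41, 66, 79, 77, 70, 70, 73, 74, 75, 76, 75, 76, 76, 75, 75, 76, 75, 75, 76, 76, 76, 75, 76, 76, 76, 76, 76, 76, 76, 74, 76, 77, 76, 76, 76, 75, 76, 77, 76, 76, 75, 76, 76, 74, 72, 70, 73, 82, 78, 55, 30, 19, 17, 17, 16, 14, 17, 19, 19, 30, 36, 32, 23, 28, 58, 85, 95, 98, 96, 99]
```

View pics/cmp.png

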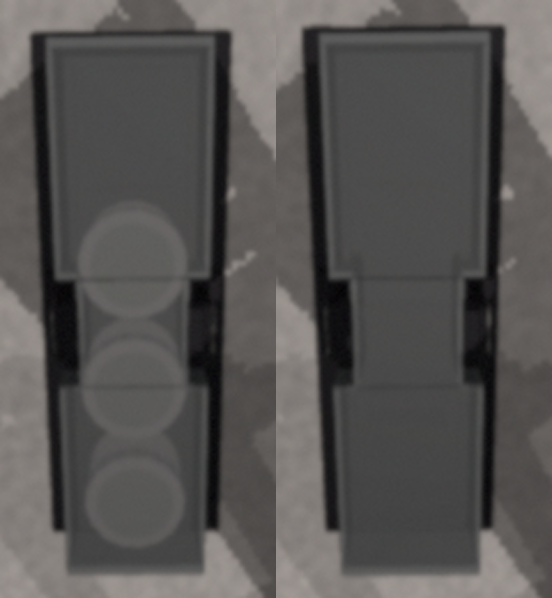

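The cover is seated: its top is at 52 mm at both ends and the centre, and does not move at 20 N. The tabs (65,330) and (210,330) look the same as at the start, so it is closed. Next is the dial.

Run:
```python
from h import *
manip.servo_line([.478,.343,.42],rate=.3)
manip.move_to([.53,-.34,.42],down(2.2))
manip.servo_line([.53,-.34,.35],rate=.2)
manip.hold(.2)
print(manip.get_joint_positions().round(2),manip.get_time())
c=shot("wrist","w9"); cv2.imwrite("pics/w9.png",c["image"][:,:,::-1]); np.savez("w9.npz",T=c["T"],K=[c["fx"],c["fy"],c["cx"],c["cy"]])
t=shot("top","t9"); cv2.imwrite("pics/t9c.png",cv2.resize(t["image"][140:340,200:520,::-1],None,fx=2,fy=2))
print(proj(c,[.53,-.34,.22]))
```

```text
[-0.59  0.34  1.52  0.    1.28 -1.22] 69.875
[326.14877656 230.06384018]
```

View pics/w9.png

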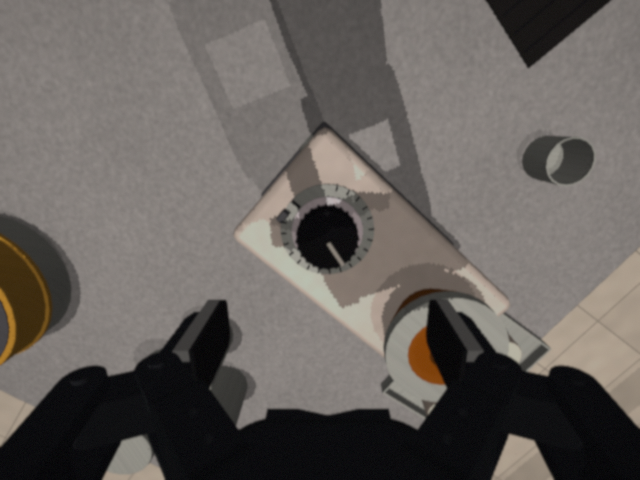

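View pics/t9c.png

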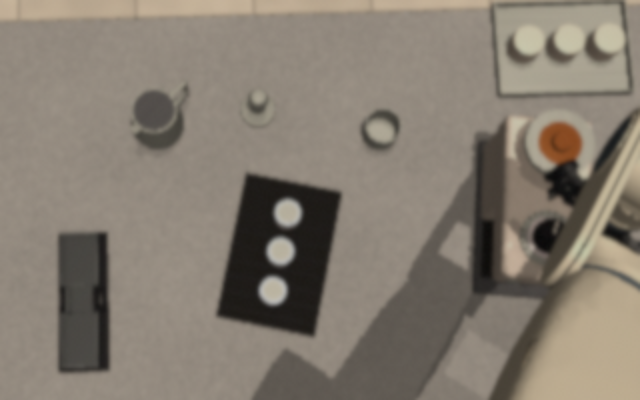

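In the wrist view the dial centre is at about (327,238), with the white line running to (342,266), the long tick near (288,214) and the hopper at (437,350). The top crop shows the case closed at (83,300) and the tins upright at (288,212), (280,250) and (272,290). Next I measure the dial.

```bash
cat > dial.py <<'E'
from h import *
def dial(c,guess=None,roi=45):
    """dial centre in world at z=.22 and white-line azimuth (world)"""
    im=c["image"].astype(int); g=im.max(2)
    u0,v0=proj(c,guess)
    m=np.zeros(g.shape,np.uint8); a,b=int(u0),int(v0)
    m[b-roi:b+roi,a-roi:a+roi]=g[b-roi:b+roi,a-roi:a+roi]<45
    k=max(contours(cv2.morphologyEx(m,cv2.MORPH_CLOSE,np.ones((9,9))),100),key=cv2.contourArea)
    k=cv2.convexHull(k); e=cv2.fitEllipse(k)
    fill=cv2.drawContours(np.zeros(g.shape,np.uint8),[k],-1,1,-1)
    fill=cv2.erode(fill,np.ones((7,7)))
    ys,xs=np.nonzero((fill>0)&(g>70))
    P=np.array([onz(c,q,.22)[:2] for q in zip(xs,ys)])
    C=onz(c,e[0],.22)[:2]
    mu=P.mean(0); d=np.linalg.svd(P-mu)[2][0]; d*=np.sign(d@(mu-C))
    E=np.array([onz(c,q[0],.22)[:2] for q in k]); 
    return C,np.degrees(np.arctan2(d[1],d[0])),e,len(xs),mu,E
E
python3 - <<'E'
from dial import *
c=shot("wrist")
C,a,e,n,mu,E=dial(c,[.53,-.34,.22])
print(C,a,e,n,mu,np.degrees(np.arctan2(*(mu-C)[::-1])),np.ptp(E,axis=0))
for p,q in(((237,237),(385,350)),((325,125),(508,305)),((237,237),(325,125))):
    A=onz(c,p,.19)[:2];B=onz(c,q,.19)[:2]; print(A.round(3),B.round(3),np.linalg.norm(B-A),np.degrees(np.arctan2(*(B-A)[::-1])))
H=onz(c,(437,350),.245); print("hopper",H, "long tick",onz(c,(288,214),.19)[:2]-C)
cv2.imwrite("pics/d1.png",cv2.resize(c["image"][170:300,260:400,::-1],None,fx=4,fy=4,interpolation=cv2.INTER_CUBIC))
E
```

```text
[ 0.53365496 -0.34412068] -21.490100079913006 ((327.1242370605469, 237.59393310546875), (60.748626708984375, 63.924190521240234), 167.5101318359375) 109 [ 0.54511865 -0.35072064] -29.930203483878866 [0.04948279 0.04960926]
[ 0.476 -0.397] [ 0.652 -0.412] 0.1761225720480993 -4.65606592591836
[ 0.484 -0.278] [ 0.713 -0.307] 0.2308710168378566 -7.103331543484414
[ 0.476 -0.397] [ 0.484 -0.278] 0.11922016272894279 86.44246718276221
hopper [ 0.65196228 -0.36159826  0.245     ] long tick [-0.03317889 -0.01047448]
```

View pics/d1.png

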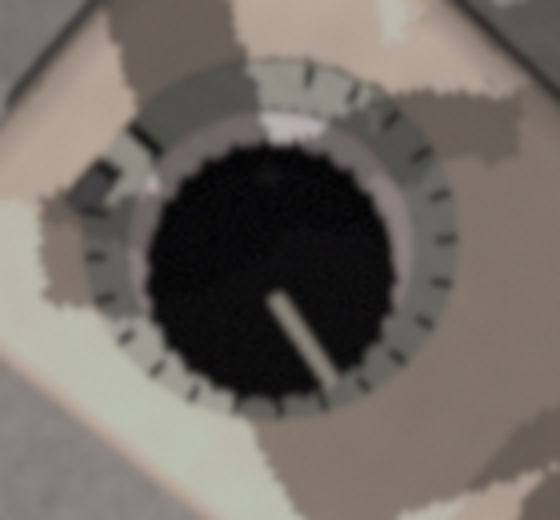

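Line azimuth is about -21.5°, which is about 164° (11 clicks) from the stop at about 174.5°. The dial centre, corrected for the visible side wall, is about (0.534, -0.346). The hopper is 119 mm away, so the fingers clear it. Next I grip, centre by nulling the side force and turn clockwise.

Run:
```python
from dial import *
C=np.array([.534,-.346]); psi=2.2
manip.command_gripper(.066)
manip.servo_line([*C,.26],down(psi),rate=.15)
manip.servo_line([*C,.217],down(psi),rate=.08)
print("free",manip.get_contact_force().round(2),manip.get_torque().round(3))
manip.command_gripper(.04,25); manip.hold(.2)
y=np.array([np.sin(psi),-np.cos(psi)])
for i in range(5):
    f=manip.get_contact_force(); fy=f[:2]@y
    print("w",round(manip.get_width(),4),f.round(2),"fy",fy.round(2),manip.get_torque().round(3),C.round(4))
    if abs(fy)<2: break
    C=C+y*np.clip(fy*1e-4,-.001,.001); manip.servo_line([*C,.217],down(psi),rate=.02)
np.save("C.npy",C); print(manip.get_time())
```

```text
free [-0.34  0.29 -0.71] [-0.012 -0.018 -0.047]
w 0.0473 [-0.25  0.57  4.47] fy 0.13 [ 0.135 -0.103 -0.014] [ 0.534 -0.346]
72.2833
```

```bash
cat > turn.py <<'E'
from dial import *
def turn(C,psi,dst,step,lim):
    """rotate in steps; nulls side force; stops if |Mz|>lim"""
    s=np.sign(dst-psi); log=[]
    while s*(dst-psi)>1e-6:
        psi+=s*min(step,abs(dst-psi))
        manip.servo_line([*C,.217],down(psi),rate=.02) if False else manip.move_to([*C,.217],down(psi))
        f=manip.get_contact_force(); M=manip.get_torque()[2]; y=np.array([np.sin(psi),-np.cos(psi)]); fy=f[:2]@y
        if abs(fy)>3: C=C+y*np.clip(fy*1e-4,-.0008,.0008)
        log.append((round(psi,3),round(M,3),round(fy,1),round(f[2],1)))
        if abs(M)>lim: break
    print(*log,sep="\n"); print(C,manip.get_width(),manip.get_time()); return C,psi
E
python3 - <<'E'
from turn import *
C,psi=turn(np.load("C.npy"),2.2,1.6,.1,.35)
np.save("C.npy",C)
E
```

```text
(np.float64(2.1), np.float64(-0.1), np.float64(1.3), np.float64(4.9))
(np.float64(2.0), np.float64(-0.024), np.float64(0.0), np.float64(5.6))
(np.float64(1.9), np.float64(0.059), np.float64(1.1), np.float64(4.8))
(np.float64(1.8), np.float64(-0.027), np.float64(0.7), np.float64(5.3))
(np.float64(1.7), np.float64(-0.006), np.float64(0.3), np.float64(6.0))
(np.float64(1.6), np.float64(-0.006), np.float64(2.3), np.float64(5.5))
[ 0.534 -0.346] 0.04717456981133856 73.7833
```

Run:
```python
from turn import *
C,psi=turn(np.load("C.npy"),1.6,-1.15,.1,.3)
np.save("C.npy",C); np.save("psi.npy",psi)
```

```text
(np.float64(1.5), np.float64(-0.079), np.float64(2.0), np.float64(5.9))
(np.float64(1.4), np.float64(0.03), np.float64(2.1), np.float64(5.2))
(np.float64(1.3), np.float64(-0.006), np.float64(0.9), np.float64(5.2))
(np.float64(1.2), np.float64(-0.097), np.float64(2.2), np.float64(4.7))
(np.float64(1.1), np.float64(0.011), np.float64(2.1), np.float64(5.4))
(np.float64(1.0), np.float64(0.006), np.float64(2.0), np.float64(4.9))
(np.float64(0.9), np.float64(-0.011), np.float64(1.4), np.float64(5.4))
(np.float64(0.8), np.float64(-0.059), np.float64(2.3), np.float64(4.8))
(np.float64(0.7), np.float64(-0.029), np.float64(1.6), np.float64(5.2))
(np.float64(0.6), np.float64(0.066), np.float64(2.2), np.float64(5.1))
(np.float64(0.5), np.float64(0.0), np.float64(1.0), np.float64(5.5))
(np.float64(0.4), np.float64(-0.061), np.float64(0.7), np.float64(4.3))
(np.float64(0.3), np.float64(0.026), np.float64(1.6), np.float64(4.7))
(np.float64(0.2), np.float64(-0.017), np.float64(0.7), np.float64(5.1))
(np.float64(0.1), np.float64(-0.003), np.float64(0.7), np.float64(5.4))
(np.float64(-0.0), np.float64
[... 281 characters left out ...]
), np.float64(-0.055), np.float64(-0.2), np.float64(4.3))
(np.float64(-0.5), np.float64(-0.024), np.float64(-1.5), np.float64(4.9))
(np.float64(-0.6), np.float64(-0.027), np.float64(-0.8), np.float64(4.4))
(np.float64(-0.7), np.float64(-0.044), np.float64(-1.6), np.float64(5.6))
(np.float64(-0.8), np.float64(-0.03), np.float64(-1.4), np.float64(7.2))
(np.float64(-0.9), np.float64(-0.029), np.float64(-2.4), np.float64(7.9))
(np.float64(-1.0), np.float64(-0.03), np.float64(-3.7), np.float64(5.7))
(np.float64(-1.1), np.float64(0.035), np.float64(-3.0), np.float64(4.7))
(np.float64(-1.15), np.float64(0.215), np.float64(-1.4), np.float64(5.2))
[ 0.53458385 -0.34566094] 0.04735067669496155 80.7833
```

Run:
```python
from turn import *
C=np.load("C.npy")
C,psi=turn(C,-1.15,-1.27,.03,.45)
np.save("C.npy",C); print(manip.get_joint_positions().round(2))
c=shot("wrist","w10"); cv2.imwrite("pics/d2.png",cv2.resize(c["image"][180:420,200:440,::-1],None,fx=2.4,fy=2.4,interpolation=cv2.INTER_CUBIC)); print(proj(c,[*C,.22]))
```

```text
(np.float64(-1.18), np.float64(0.568), np.float64(-0.4), np.float64(2.4))
[ 0.53458385 -0.34566094] 0.04735671070140703 81.0333
[-0.59  0.48  1.63 -0.    1.03  2.15]
[328.59326991 336.03594345]
```

View pics/d2.png

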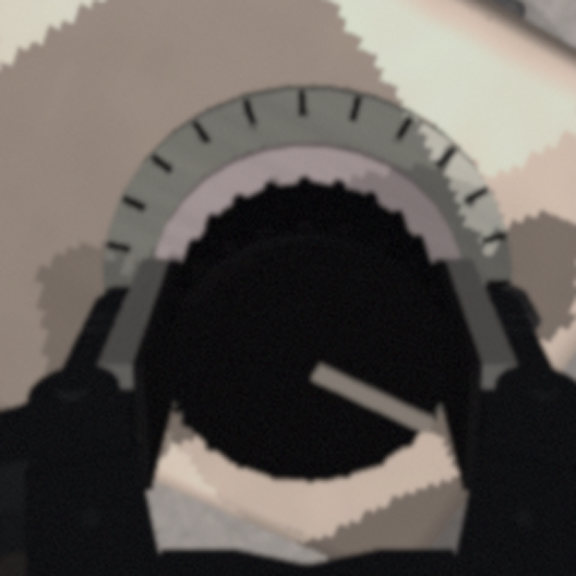

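The line in the picture runs from (315,372) to (430,415) in the crop, which is towards the grinder's -x. The torque rises steeply to 0.57 N m, so the dial is at the stop. I measure the line direction there, then back off 75° and compare.

```bash
cat >> dial.py <<'E'
def line(c,C,z=.22):
    """azimuth (deg) of bright line pixels within 4..19 mm of C on top face"""
    g=c["image"].max(2).astype(int); u0,v0=proj(c,[*C,z]).astype(int); Q=[]
    for v in range(v0-40,v0+40):
        for u in range(u0-40,u0+40):
            if 0<=v<480 and g[v,u]>70:
                p=onz(c,(u,v),z)[:2]
                if .004<np.linalg.norm(p-C)<.019: Q.append(p)
    Q=np.array(Q); mu=Q.mean(0); s=np.linalg.svd(Q-mu,full_matrices=False); d=s[2][0]*np.sign(s[2][0]@(mu-C))
    return len(Q),np.degrees(np.arctan2(*d[::-1])),np.degrees(np.arctan2(*(mu-C)[::-1])),s[1],mu
E
python3 - <<'E'
from turn import *
C=np.load("C.npy")
print(line(shot("wrist"),C))
for p in(-1.15,-1.12,-1.09):
    manip.move_to([*C,.217],down(p)); print(p,manip.get_torque()[2],line(shot("wrist"),C)[:3])
E
```

```text
(278, np.float64(171.65158130329252), np.float64(179.76995523403627), array([0.0662977 , 0.01829418]), array([ 0.52416107, -0.34561909]))
-1.15 -0.027479415447167522 (280, np.float64(172.52749551707558), np.float64(-178.94895939003968))
-1.12 -0.0052406128194701085 (278, np.float64(174.20683974289173), np.float64(-177.1381131938748))
-1.09 -0.009034073016289836 (280, np.float64(175.90819132004953), np.float64(-175.17947911725568))
```

Run:
```python
from turn import *
C=np.load("C.npy")
C,psi=turn(C,-1.09,.15,.131,.3)
print(line(shot("wrist"),C)[:3])
np.save("C.npy",C)
```

```text
(np.float64(-0.959), np.float64(-0.011), np.float64(3.5), np.float64(3.2))
(np.float64(-0.828), np.float64(-0.031), np.float64(2.8), np.float64(2.6))
(np.float64(-0.697), np.float64(-0.014), np.float64(5.1), np.float64(2.3))
(np.float64(-0.566), np.float64(0.008), np.float64(2.0), np.float64(1.5))
(np.float64(-0.435), np.float64(0.057), np.float64(1.4), np.float64(0.9))
(np.float64(-0.304), np.float64(0.02), np.float64(1.7), np.float64(0.2))
(np.float64(-0.173), np.float64(-0.006), np.float64(1.4), np.float64(0.6))
(np.float64(-0.042), np.float64(0.025), np.float64(2.0), np.float64(-0.3))
(np.float64(0.089), np.float64(-0.001), np.float64(3.0), np.float64(-0.9))
(np.float64(0.15), np.float64(0.019), np.float64(0.2), np.float64(-0.3))
[ 0.53399121 -0.34655706] 0.04750377381690163 84.6083
(278, np.float64(-113.34167872607921), np.float64(-102.08625347365542))
```

Run:
```python
from turn import *
C=np.load("C.npy"); o=down(.15)
manip.command_gripper(.07); manip.hold(.2)
manip.servo_line([*C,.30],o,rate=.1)
manip.servo_line([C[0]-.078,C[1]-.012,.33],o,rate=.15); manip.hold(.2)
c=shot("wrist"); u,v=proj(c,[*C,.22]).astype(int); print(u,v,line(c,C))
print(manip.get_time())
cv2.imwrite("pics/d3.png",cv2.resize(c["image"][max(v-60,0):v+60,u-60:u+60,::-1],None,fx=4.5,fy=4.5,interpolation=cv2.INTER_CUBIC))
```

```text
326 127 (154, np.float64(-112.33652846949727), np.float64(-101.63770180077367), array([0.05581006, 0.0140272 ]), array([ 0.53172694, -0.35755098]))
87.1583
```

View pics/d3.png

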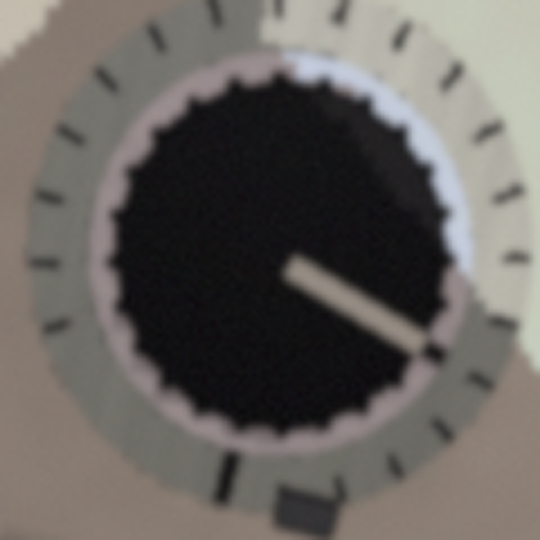

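In the picture the long tick is at (228,478) and the fifth tick anticlockwise from it is at (482,382). The line runs from (290,268) through (425,345) and points exactly to it, so the dial is five clicks off the stop. Last I retreat and check the whole scene.

Run:
```python
from h import *
p=manip.get_position(); manip.servo_line([p[0],p[1],.42],rate=.25)
manip.move_to([.30,-.50,.42],down(.3)); manip.hold(.3)
t=shot("top","t10"); cv2.imwrite("pics/t10c.png",cv2.resize(t["image"][140:340,200:520,::-1],None,fx=2.5,fy=2.5)); print(manip.get_time(),manip.get_contact_force().round(2))
```

```text
88.8667 [ 0.43  0.1  -0.42]
```

View pics/t10c.png

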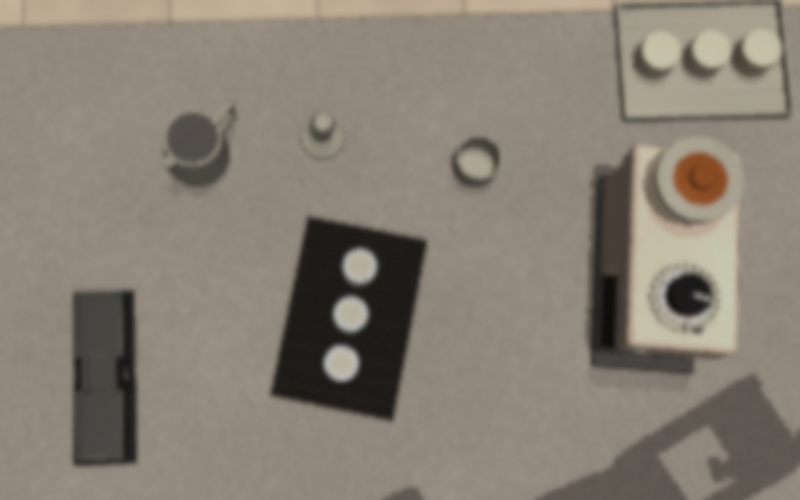

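The case at (104,377) is closed, and three tins stand on the mat at (360,266), (350,314) and (341,363). The pitcher, tamper and cup are untouched, and the dial is set. Handing in.

```bash
python3 -c "
from rig import manip
print(manip.sign_off())"
```

```text
the job is handed in; nothing more can be done
None
```

The job is handed in: the three dose tins stand upright on the mat, the cover is back on the empty case with both tabs looking fully out, and the dial points to the fifth click from the stop; the tamper, pitcher and cup were not touched.

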